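Draw the tall red back panel from the leaning stack onto the repair stand

TASK

On this phone repair bench three back panels lean in a stack against the low white carton. Draw the tall red panel up out of the stack, leaving the two short panels leaning where they are, and set it down, without dropping it, on the ledge of the repair stand, foot behind the front lip, centred and square to the stand and leaning back on its backrest. Then let go.

Things in the scene. Friction and masses are not known exactly. Their poses are not given: they have to be found in the camera images.
- tall_center (a point): Centre of the tall red back panel: flat plate 8 mm thick (x axis), 76 wide (y), 165 tall (z, foot to top), 0.13 kg, two dark lens discs near its top. It is innermost, middle or outermost of three panels stacked flat, leaning 12 degrees, tops towards the robot, on the far side of a fixed carton 100 mm high. Its top 50 mm stand clear of the rest, both faces free to be pinched across the 8 mm.
- stand_seat (a point): Middle of the ledge (top of the 10 mm high grey base) of the fixed stand, an easel; z up, y along the ledge. Towards +x an aluminium lip, inner face 15 mm from here, rises 15 mm above the ledge. Towards -x the aluminium backrest, 110 mm wide, starts 15 mm from here and leans back (to -x) 12 degrees from upright; its top is 90 mm above the ledge. The ends along y are open.
- short_a: Short black back panel in the stack, 8 mm thick (x), 70 wide (y), 115 tall (z, foot to top), 0.09 kg; leave it leaning. Origin at the middle of its foot. All three panels stand with their feet on the table and lean on a white carton 70 mm deep, 200 wide, 100 high.
- short_b: Short light grey back panel in the stack, with one dark lens disc; same size, mass, origin and axes as the black one. Leave it leaning.

How it is judged:
By the outcome, as a careful person would: the job done as asked, in the order asked, and still so for the second after the job is handed in, with the robot touching nothing.
It also fails if it takes over 48 s, if anything falls off the work surface, if the arm or the gripper's body presses on something with over 40 N, if the wrist force passes 120 N, or if a joint passes its speed limit or range.

ROBOT

A 6-joint arm with a two-finger parallel gripper is mounted at the origin on the work surface. World frame = base frame: x ahead of the robot, y to its left, z up, the work surface at z = 0. Lengths are in mm, angles in rad, forces in N, time in s.
With the tool pointing down it reaches from about 275 to 750 mm from the base axis. Payload 10.2 kg.
Tool frame: the origin (TCP) lies between the finger pads; the fingertips stand 14 mm ahead of it and the grasp point (between the pads) lies 5 mm behind it; z points along the fingers, y is the direction in which the jaws open and shut (so a half turn about z gives the same grasp; the last joint's range is limited). The gripper opens to 85 mm and grips with 20 to 120 N. Pads are 22 mm wide; open, the fingers measure 114 mm over their backs; the gripper's body (76 mm by 85 mm) begins 54 mm behind the grasp point. The pads swing forward as they close: fully open they stand 13 mm farther back than shut.
Start: joints at [1.035, 0.313, 1.498, -0, 1.331, -0.223], TCP at [161.568, 499.527, 245.294] pointing down, gripper open.
Joint ranges: [-2.94, 2.94], [-0.97, 2.17], [0.19, 2.56], [-1.23, 4.37], [0.02, 3.11], [-2.88, 2.88]. Speed limits (rad/s): [2.39, 2.39, 3.01, 3.14, 3.14, 3.14].

INTERFACE

Orientations are given as a unit quaternion [w, x, y, z].
In Python, from plant import telemetry, cams, ticket, models gives the robot as it stands.
- The arm moves only by the tool drive_tool, never from a script. Its argument "deltas" is a list that holds one entry, the list of rows, each a list of 7 numbers: the gripper command: -1 is fully open, 1 is shut, values between are in proportion, then the shift along the tool's x, y, z in units of 25 mm (1.0 is 25 mm), then the turn, a rotation vector about the tool's x, y, z in units of 5 degrees (1.0 is 5 degrees). In form: [[[jaw, dx, dy, dz, ax, ay, az], ...]]. A call has 1 to 8 rows; each row is the pose to reach, as a shift and turn from the pose commanded when the call began, along the tool's axes at that moment; what a row does not reach only later rows make up. A row lasts 1/12 s, in which the tool goes at most 41.7 mm and 7.16 degrees, less where a joint would pass 70% of its speed; a pose out of reach is approached as far as the arm can. A call with a gripper value outside its range is refused whole. The fingers move at their own pace and stop on an object; the grip force is fixed at half the most. Time passes only in rows, so rows that repeat a pose let the fingers close. It gives the time, the measured TCP pose, the force and the opening at its end, in the units of the state.
- telemetry.observe(): the state, without advancing time (a new reading comes with each control period).
- cams.snapshot(name): name is "side" or "top" or "wrist"; returns a dict with "frame" (480x640x3 uint8, red, green, blue), "range_z" (480x640 float32, mm along the optical axis (not along the pixel's ray), 0 where there is no reading), "fx", "fy", "cx", "cy" (pixels), "view" (4x4, takes a point from world to camera coordinates); the wrist camera has in their place "tool_from_camera" (4x4, takes a point from camera to tool coordinates, whose origin is the TCP and whose axes are the flange's). Camera axes: x right, y up, looking along -z (the intrinsics and any distortion apply to the point x, -y, -z); pixel columns grow to the right and rows downward; lengths in mm; the calibration is good to about 2 mm. A picture is of the moment at which its call begins: read the wrist's pose just before it.
- ticket.job_done(): hands the job in, once; it reports no verdict.
Trained networks look in a picture, given as the dict that the camera call returned (one of the last four; its "shot" number tells which), for a name from the list of things; names that differ only in an ending like _2 or _b are one class to them, and where a whole thing is asked for, a point or a joint stands for the part that bears it (a point fixed in the world has none). Each returns a list of dicts, best first, with "confidence" (0 to 1); they miss things now and then, are a little off and sometimes report something else, mostly with a low value. They report only what shows in the picture. A call takes as long as a camera call.
- models.spot_in(name, picture): "centre" ([x, y, z] in mm, in world coordinates, good to about 4 mm: the middle of the surface that is visible of it).
- models.landmark_of(name, picture): "centre" ([x, y, z] in mm, in world coordinates, good to about 4 mm: a listed point, or the origin of a listed thing).
The state is a dict: "clock": time; "joints": joint angles; "qvel": joint speeds; "tau": joint torques, N m; "eef_pos": TCP position; "eef_rot": TCP orientation; "ft_force": force on the tool from outside, world axes, zero at the start; "ft_torque": the same for the moment, N m; "finger_gap": finger opening in mm.
Only numpy, scipy, OpenCV 4.12 (cv2) and the standard library are available. Lean on these libraries where they do the work, as an engineer would, in place of code of your own. Each camera call takes 0.05 s, during which the arm holds its last target.

## Working session

There is one attempt and no reset: what is moved stays moved. The work goes in short steps, Python scripts to look and compute and a tool call to move; the robot and the scene stay as the last step left them, time stands still between calls to the robot, and variables do not carry over. Pictures are saved under pics/ and viewed, and the job is handed in when it is done.

Besides the shell and the picture viewer there is one more tool, called after "Emit:" as a command line: name --argument value ..., lists and objects as JSON in quotes. drive_tool: Moves the arm, as the interface text tells. Its arguments: {"type":"object","properties":{"deltas":{"type":"array","items":{"type":"array","items":{"type":"array","items":{"type":"number"}}}}},"required":["deltas"]}

```bash
mkdir -p pics; ls
cat > h.py <<'E'
import numpy as np,cv2
from scipy.spatial.transform import Rotation as R
from plant import telemetry,cams,ticket,models
def save(p,n): cv2.imwrite('pics/'+n,p['frame'][:,:,::-1])
def world(p):
    z=p['range_z'].astype(float);v,u=np.mgrid[0:480,0:640]
    X=(u-p['cx'])/p['fx']*z;Y=-(v-p['cy'])/p['fy']*z
    P=np.stack([X,Y,-z,np.ones_like(z)],-1)
    if 'view' in p: M=np.linalg.inv(np.array(p['view']))
    else:
        s=p['state'];T=np.eye(4);q=s['eef_rot'];T[:3,:3]=R.from_quat([q[1],q[2],q[3],q[0]]).as_matrix();T[:3,3]=s['eef_pos'];M=T@np.array(p['tool_from_camera'])
    W=(P@M.T)[...,:3];W[z==0]=np.nan
    return W
def snap(n):
    s=telemetry.observe();p=cams.snapshot(n)
    p=dict(p);
    if n=='wrist':p['state']=s
    return p
E
python3 - <<'E'
from h import *
s=telemetry.observe();print(s)
for n in ['side','top']:
    q=cams.snapshot(n);save(q,n+'0.png');print({k:v for k,v in q.items() if k not in('frame','range_z')})
    np.savez(''+n+'0.npz',W=world(q),f=q['frame'])
    for m in ['tall_center','stand_seat','short_a','short_b']:
        print(n,m,models.landmark_of(m,q)[:2],models.spot_in(m,q)[:1])
E
```

```text
pics
{'clock': 0.0, 'joints': array([ 1.03459606e+00,  3.13445015e-01,  1.49846130e+00, -5.08411646e-06,
        1.33095753e+00, -2.23381371e-01]), 'qvel': array([-0.00024221, -0.00090197,  0.00022025, -0.00086842,  0.00176986,
        0.00138001]), 'tau': array([ 6.00268577e-04, -4.12267256e+01, -2.59755135e+01, -8.95814878e-05,
        4.06159743e-03,  5.21870760e-06]), 'eef_pos': array([161.44294472, 499.31020984, 244.72848863]), 'eef_rot': array([-2.33338347e-04,  1.55771865e-01,  9.87792854e-01, -5.91218214e-04]), 'ft_force': array([-0.2063988 ,  0.92332157, -0.65899782]), 'ft_torque': array([ 0.03097836, -0.0285473 , -0.04352824]), 'finger_gap': 85.3390463486951}
{'fx': 559.644943266879, 'fy': 559.644943266879, 'cx': 325.05722578601944, 'cy': 244.34591826708748, 'view': array([[ 9.86296920e-01, -1.64960463e-01, -2.53608453e-03,
        -5.20757670e+02],
       [ 9.21580363e-02,  5.38131595e-01,  8.37807426e-01,
        -1.05066541e+02],
       [-1.36840354e-01, -8.26560604e-01,  5.45959966e-01,
        -7.58338006e+02],
       [ 0.00000000e+00,  0.00000000e+00,  0.00000000e+00,
[... 705 characters left out ...]
,  9.75022311e-01,
        -6.29892021e+02],
       [ 0.00000000e+00,  0.00000000e+00,  0.00000000e+00,
         1.00000000e+00]]), 'shot': 2}
top tall_center [] [{'centre': [508.7, -173.5, 157.4], 'confidence': 0.79}]
top stand_seat [{'centre': [455.9, 166.7, 10.0], 'confidence': 0.96}] [{'centre': [419.7, 160.6, 9.5], 'confidence': 0.66}]
top short_a [{'centre': [534.8, -193.5, 4.9], 'confidence': 0.67}, {'centre': [554.6, -186.9, -1.2], 'confidence': 0.67}] [{'centre': [531.7, -178.3, 110.1], 'confidence': 0.86}]
top short_b [{'centre': [534.8, -193.5, 4.9], 'confidence': 0.67}, {'centre': [554.6, -186.9, -1.2], 'confidence': 0.67}] [{'centre': [531.7, -178.3, 110.1], 'confidence': 0.86}]
```

View pics/side0.png

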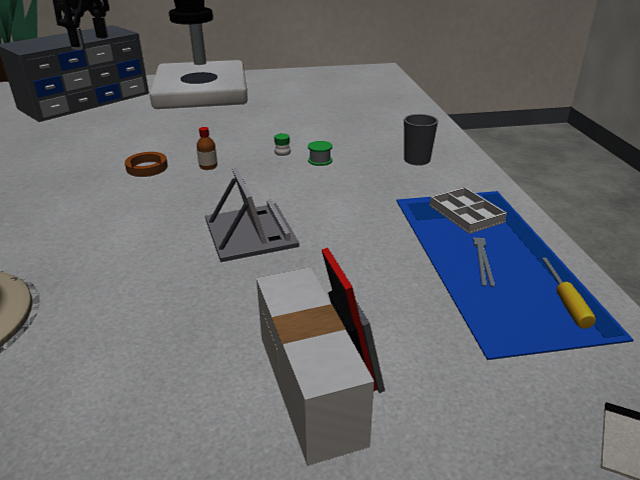

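View pics/top0.png

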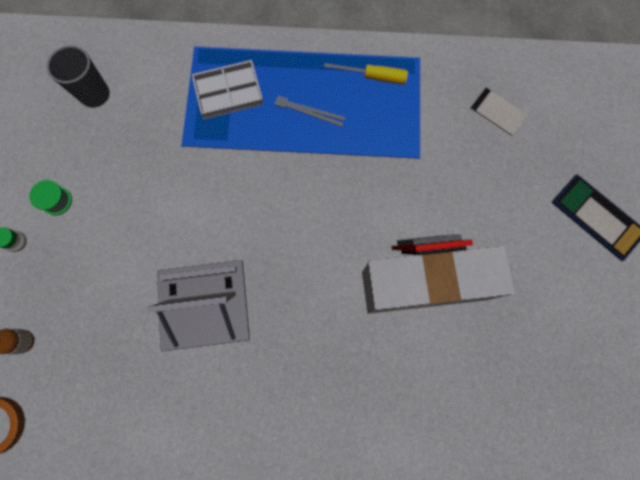

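Run:
```python
from h import *
a=np.load('side0.npz');b=np.load('top0.npz')
c1=cv2.resize(a['f'][235:405,250:400],None,fx=3.5,fy=3.5,interpolation=cv2.INTER_CUBIC)
c2=cv2.resize(b['f'][225:265,380:485],None,fx=7,fy=7,interpolation=cv2.INTER_CUBIC)
cv2.imwrite('pics/c1.png',c1[:,:,::-1]);cv2.imwrite('pics/c2.png',c2[:,:,::-1])
W=b['W'];f=b['f'].astype(int)
red=(f[...,0]>110)&(f[...,1]<60)&(f[...,2]<60)&(abs(W[...,0]-510)<40)&(abs(W[...,1]+180)<90)
P=W[red];print('red top',len(P),P.min(0),P.max(0),np.median(P,0))
# carton top
m=(abs(W[...,2]-100)<6)&(abs(W[...,1]+230)<130)&(W[...,0]<530)&(W[...,0]>400)&~red
print(cv2.minAreaRect(W[m][:,:2].astype(np.float32)),np.median(W[m][:,2]))
# panel points
m=(W[...,2]>105)&(W[...,0]>480)&(W[...,0]<600)&(abs(W[...,1]+180)<80)
P=W[m];r=cv2.minAreaRect(P[P[:,2]>150][:,:2].astype(np.float32));print('top red',r,P[:,2].max())
# stand base
m=(abs(W[...,2]-10)<4)&(W[...,0]>330)&(W[...,0]<500)&(abs(W[...,1]-150)<90)
r=cv2.minAreaRect(W[m][:,:2].astype(np.float32));print('base',r,cv2.boxPoints(r))
m=(W[...,2]>20)&(W[...,0]>300)&(W[...,0]<520)&(abs(W[...,1]-150)<90)
P=W[m];print(P.min(0),P.max(0))
for lo,hi in [(20,30),(30,45),(45,60),(60,75),(75,90),(90,110)]:
    Q=P[(P[:,2]>lo)&(P[:,2]<hi)]
    if len(Q):print(lo,len(Q),Q.min(0).round(),Q.max(0).round())
Q=P[(P[:,2]>85)];
if len(Q):print(cv2.fitLine(Q[:,:2].astype(np.float32),cv2.DIST_L2,0,.01,.01).ravel())
Q=P[(P[:,2]<30)&(P[:,0]>455)];print(len(Q),cv2.minAreaRect(Q[:,:2].astype(np.float32)),cv2.fitLine(Q[:,:2].astype(np.float32),cv2.DIST_L2,0,.01,.01).ravel())
W=a['W'];f=a['f'].astype(int)
m=(W[...,2]>103)&(W[...,0]>480)&(W[...,0]<600)&(W[...,1]<-100)&(W[...,1]>-280);P=W[m]
for lo in range(100,175,10):
    Q=P[(P[:,2]>lo)&(P[:,2]<lo+10)]
    if len(Q):print('side',lo,len(Q),Q.min(0).round(),Q.max(0).round())
```

```text
red top 317 [ 498.92284438 -220.36752716  159.11404536] [ 516.142882   -147.54753026  165.00214778] [ 507.74734362 -183.48125425  161.87374518]
((487.9232177734375, -195.5048828125), (95.33350372314453, 200.254150390625), 9.000298500061035) 99.9055993251165
top red ((509.4544982910156, -184.5514678955078), (10.912016868591309, 76.28462982177734), 9.406231880187988) 165.00214777779445
base ((425.9465026855469, 161.64718627929688), (130.24197387695312, 140.51719665527344), 10.241677284240723) [[349.3711  219.20776]
 [374.35516  80.9295 ]
 [502.5219  104.08661]
 [477.53784 242.36487]]
[361.38672767 104.91161311  20.07567928] [487.65474249 229.61478045 102.01534772]
20 493 [361. 105.  20.] [488. 230.  30.]
30 148 [370. 106.  30.] [445. 215.  45.]
45 143 [379. 107.  45.] [442. 216.  60.]
60 163 [388. 107.  60.] [439. 213.  75.]
75 155 [398. 106.  75.] [436. 214.  90.]
90 494 [406. 105.  90.] [433. 214. 102.]
[ 1.7830791e-01 -9.8397475e-01  4.1895590e+02  1.5902332e+02]
406 ((474.04193115234375, 170.08462524414062), (8.693049430847168, 120.19568634033203), 10.124646186828613) [ 1.7577659e-01 -9.8443007e-01  4.7364661e+02  1.6998097e+02]
side 100 185 [ 505. -233.  103.] [ 540. -150.  110.]
side 110 559 [ 505. -232.  110.] [ 539. -149.  120.]
side 120 148 [ 506. -223.  120.] [ 527. -150.  130.]
side 130 149 [ 504. -224.  130.] [ 525. -149.  140.]
side 140 151 [ 502. -224.  140.] [ 522. -150.  150.]
side 150 241 [ 499. -226.  150.] [ 521. -149.  160.]
side 160 268 [ 501. -225.  160.] [ 519. -148.  163.]
```

View pics/c1.png

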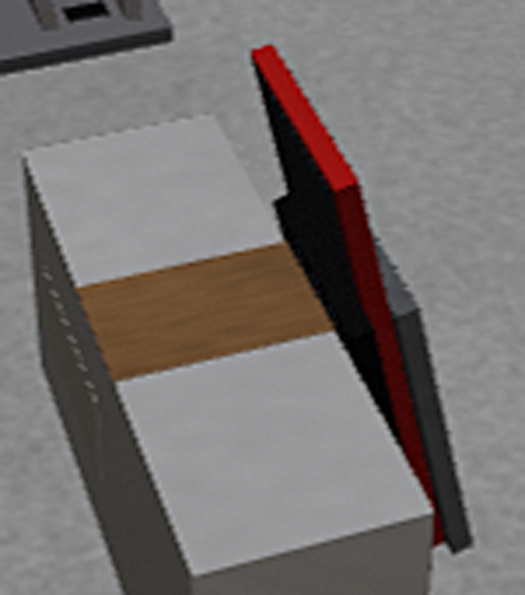

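View pics/c2.png

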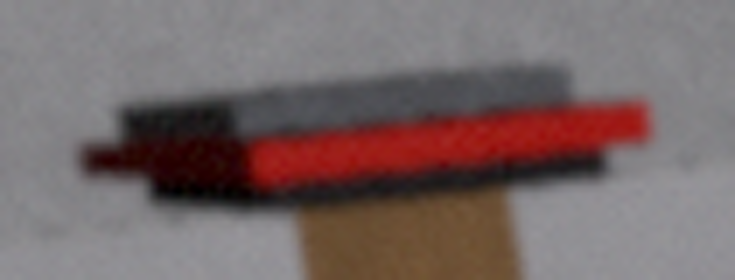

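```bash
cat >> h.py <<'E'
import json,os
def getcmd():
    if os.path.exists('cmd.json'):
        d=json.load(open('cmd.json'));return np.array(d['p']),np.array(d['R'])
    s=telemetry.observe();q=s['eef_rot']
    return np.array([161.568,499.527,245.294]),R.from_quat([q[1],q[2],q[3],q[0]]).as_matrix()
def setcmd(p,Rm): json.dump({'p':list(map(float,p)),'R':np.array(Rm).tolist()},open('cmd.json','w'))
def applied(d):  # d=[dx,dy,dz,ax,ay,az] units, last reached row
    p,Rm=getcmd();d=np.array(d,float)
    setcmd(p+Rm@(d[:3]*25),Rm@R.from_rotvec(np.deg2rad(d[3:]*5)).as_matrix())
def panelR(yaw,tilt=12.):
    y,t=np.deg2rad([yaw,tilt])
    px=np.array([np.cos(t)*np.cos(y),np.cos(t)*np.sin(y),np.sin(t)])
    pz=np.array([-np.sin(t)*np.cos(y),-np.sin(t)*np.sin(y),np.cos(t)])
    ty=px;tz=-pz;return np.stack([np.cross(ty,tz),ty,tz],1)
def delta(p,Rm):
    p0,R0=getcmd()
    return np.r_[R0.T@(np.array(p)-p0)/25,np.rad2deg(R.from_matrix(R0.T@Rm).as_rotvec())/5].round(2).tolist()
def chk():
    s=telemetry.observe();p,Rm=getcmd();q=s['eef_rot'];Q=R.from_quat([q[1],q[2],q[3],q[0]]).as_matrix()
    print('t',s['clock'],'pos',s['eef_pos'].round(1),'err',(s['eef_pos']-p).round(1),'roterr',np.rad2deg(R.from_matrix(Rm.T@Q).as_rotvec()).round(2),'F',s['ft_force'].round(1),'gap',round(s['finger_gap'],1),'j',s['joints'].round(2))
E
python3 - <<'E'
from h import *
Rm=panelR(9.2);g=np.array([514.2,-183.3,135.8])
t=g+Rm[:,2]*(5-110)
p,R0=getcmd();setcmd(p,R0)
print(t,delta(t,Rm),R0)
E
```

```text
[ 492.65009716 -186.79032265  238.50549808] [-21.05, -22.05, 0.27, -2.15, -1.32, 12.53] [[-9.51477305e-01  3.07718927e-01  9.29005737e-06]
 [ 3.07718927e-01  9.51477304e-01  5.36638913e-05]
 [ 7.67411628e-06  5.39187011e-05 -9.99999999e-01]]
```

Emit:
drive_tool --deltas '[[[-1,-9,-9,0,0,0,4],[-1,-9,-9,0,0,0,4],[-1,-9,-9,0,0,0,4],[-1,-9,-9,0,0,0,4],[-1,-9,-9,0,0,0,4],[-1,-9,-9,0,0,0,4],[-1,-9,-9,0,0,0,4],[-1,-9,-9,0,0,0,4]]]'

```text
clock: 1.57
eef_pos: [307.3, 213.6, 245.5]
eef_rot: [0.0, 0.326, 0.945, 0.0]
ft_force: [0.7, 0.4, 0.2]
finger_gap: 85.4
```

Run:
```python
from h import *
applied([-9,-9,0,0,0,4]);chk()
Rm=panelR(9.2);g=np.array([514.2,-183.3,135.8])
print(delta(g+Rm[:,2]*(5-110),Rm))
```

```text
t 1.5667 pos [307.3 213.6 245.5] err [ 0.9 -2.6  0.2] roterr [-0.02 -0.05  0.09] F [0.7 0.4 0.2] gap 85.4 j [ 0.29 -0.03  1.9  -0.    1.27 -0.62]
[-15.78, -8.14, 0.27, -2.29, -0.9, 8.54]
```

Emit:
drive_tool --deltas '[[[-1,-8,-4,0,-1,-0.4,4],[-1,-8,-4,0,-1,-0.4,4],[-1,-8,-4,0,-1,-0.4,4],[-1,-8,-4,0,-1,-0.4,4],[-1,-8,-4,0,-1,-0.4,4],[-1,-8,-4,0,-1,-0.4,4],[-1,-8,-4,0,-1,-0.4,4],[-1,-8,-4,0,-1,-0.4,4]]]'

```text
clock: 2.23
eef_pos: [402.7, 14.1, 245.2]
eef_rot: [0.03, 0.485, 0.873, 0.035]
ft_force: [-0.2, 0.2, -0.1]
finger_gap: 85.1
```

Run:
```python
from h import *
applied([-8,-4,0,-1,-.4,4]);chk()
Rm=panelR(9.2);g=np.array([514.2,-183.3,135.8])
print(delta(g+Rm[:,2]*(5-110),Rm))
```

```text
t 2.2333 pos [402.7  14.1 245.2] err [-0.1 -0.3 -0.1] roterr [0.02 0.02 0.11] F [-0.2  0.2 -0.1] gap 85.1 j [-0.29 -0.01  1.88  0.06  1.2  -0.87]
[-8.72, -1.25, 0.32, -1.29, -0.47, 4.55]
```

Emit:
drive_tool --deltas '[[[-1,-8.72,-1.25,0.32,-1.29,-0.47,4.55],[-1,-8.72,-1.25,0.32,-1.29,-0.47,4.55],[-1,-8.72,-1.25,0.32,-1.29,-0.47,4.55],[-1,-8.72,-1.25,0.32,-1.29,-0.47,4.55],[-1,-8.72,-1.25,0.32,-1.29,-0.47,4.55],[-1,-8.72,-1.25,0.32,-1.29,-0.47,4.55],[-1,-8.72,-1.25,0.32,-1.29,-0.47,4.55],[-1,-8.72,-1.25,0.32,-1.29,-0.47,4.55]]]'

```text
clock: 2.9
eef_pos: [492.5, -185.2, 238.4]
eef_rot: [0.067, 0.644, 0.758, 0.08]
ft_force: [0.3, 0.8, -0.9]
finger_gap: 85.5
```

Run:
```python
from h import *
applied([-8.72, -1.25, 0.32, -1.29, -0.47, 4.55]);chk()
p=snap('wrist');save(p,'w1.png');W=world(p);f=p['frame'].astype(int)
red=(f[...,0]>1.8*f[...,1])&(f[...,0]>90)&(f[...,1]<70)&(W[...,2]>115)
P=W[red];print(len(P),P.min(0),P.max(0))
T=P[P[:,2]>157];r=cv2.minAreaRect(T[:,:2].astype(np.float32));print('top',r,cv2.boxPoints(r).round(1).tolist(),np.median(T,0))
np.savez('w1.npz',W=W,f=p['frame'])
m=(abs(W[...,2]-100)<4)&(W[...,0]<525)&(W[...,1]<-80)
print('carton',cv2.minAreaRect(W[m][:,:2].astype(np.float32)),np.median(W[m][:,2]))
```

```text
t 2.9 pos [ 492.5 -185.2  238.4] err [-0.1  1.5 -0.2] roterr [ 0.04  0.07 -0.05] F [ 0.3  0.8 -0.9] gap 85.5 j [-0.65  0.23  1.64  0.17  1.13 -0.88]
1925 [ 499.41668172 -221.4680391   156.08277407] [ 518.05793707 -146.63252521  165.81056325]
top ((508.7729797363281, -184.3270721435547), (7.833726406097412, 75.95821380615234), 9.227875709533691) [[498.79998779296875, -147.5], [511.0, -222.39999389648438], [518.7000122070312, -221.1999969482422], [506.5, -146.1999969482422]] [ 508.2516545  -180.86566294  163.43369517]
carton ((486.07122802734375, -195.6754150390625), (89.96045684814453, 200.731689453125), 9.09964656829834) 101.58943214745523
```

View pics/w1.png

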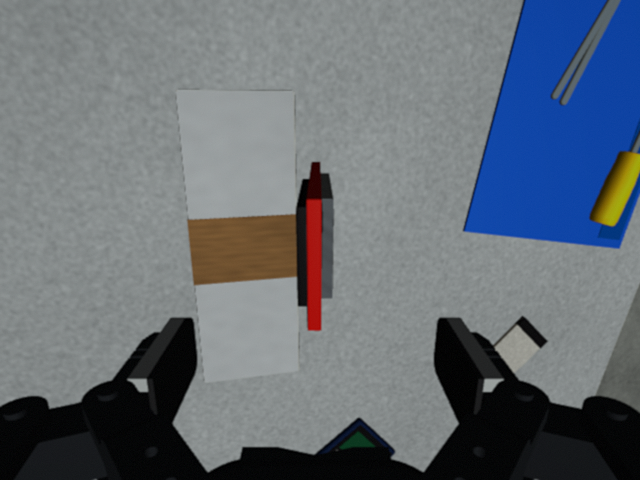

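Emit:
drive_tool --deltas '[[[-1,0,0,1.2,0,0,0],[-1,0,0,2.4,0,0,0],[-1,0,0,3.2,0,0,0],[-1,0,0,3.8,0,0,0],[-1,0,0,4.1,0,0,0],[-1,0,0,4.28,0,0,0],[-1,0,0,4.28,0,0,0],[-1,0,0,4.28,0,0,0]]]'

```text
clock: 3.62
eef_pos: [514.8, -182.8, 135.0]
eef_rot: [0.068, 0.644, 0.757, 0.08]
ft_force: [0.5, -0.2, 0.5]
finger_gap: 85.4
```

Run:
```python
from h import *
applied([0,0,4.28,0,0,0]);chk()
p=snap('side');save(p,'s1.png')
p=snap('wrist');save(p,'w2.png')
```

```text
t 3.6167 pos [ 514.8 -182.8  135. ] err [0.2 0.3 1. ] roterr [-0.06 -0.05 -0.05] F [ 0.5 -0.2  0.5] gap 85.4 j [-0.62  0.39  1.72  0.19  0.89 -0.89]
```

View pics/s1.png

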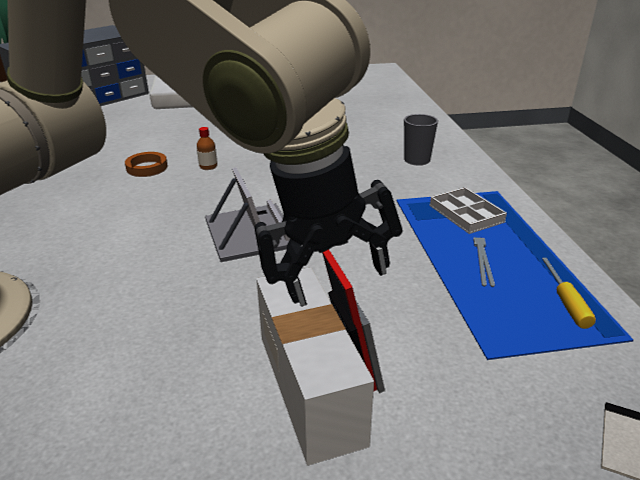

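View pics/w2.png

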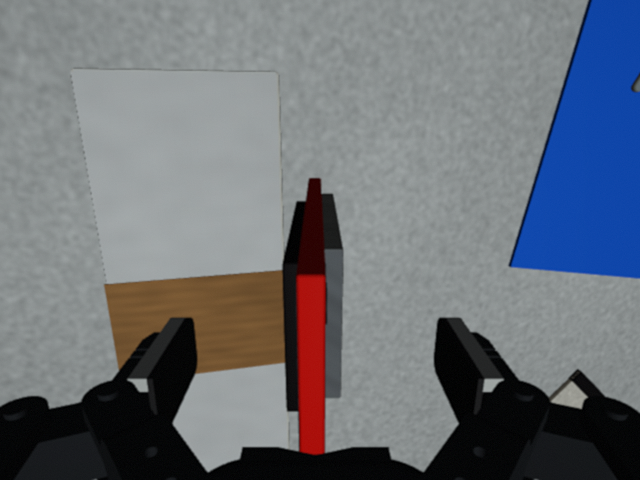

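Emit:
drive_tool --deltas '[[[0,0,0,0,0,0,0],[0.3,0,0,0,0,0,0],[0.6,0,0,0,0,0,0],[0.7,0,0,0,0,0,0],[0.8,0,0,0,0,0,0],[0.9,0,0,0,0,0,0],[1,0,0,0,0,0,0],[1,0,0,0,0,0,0]]]'

```text
clock: 4.38
eef_pos: [514.6, -183.1, 134.1]
eef_rot: [0.068, 0.645, 0.757, 0.08]
ft_force: [0.4, 0.4, 1.5]
finger_gap: 7.4
```

Emit:
drive_tool --deltas '[[[1,0,0,0,0,0,0],[1,0,0,0,0,0,0],[1,0,0,0,0,0,0]]]'

```text
clock: 4.63
eef_pos: [514.6, -183.2, 134.1]
eef_rot: [0.068, 0.645, 0.757, 0.08]
ft_force: [0.7, 0.7, 2.0]
finger_gap: 7.4
```

Run:
```python
from h import *
chk()
p=snap('side');save(p,'s2.png')
p=snap('wrist');save(p,'w3.png')
```

```text
t 4.6333 pos [ 514.6 -183.2  134.1] err [ 0.1 -0.   0.1] roterr [-0.01 -0.01  0.  ] F [0.7 0.7 2. ] gap 7.4 j [-0.62  0.39  1.72  0.19  0.89 -0.89]
```

View pics/s2.png

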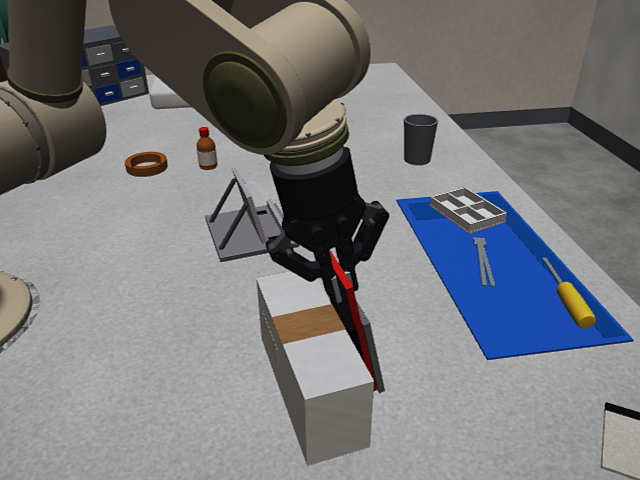

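View pics/w3.png

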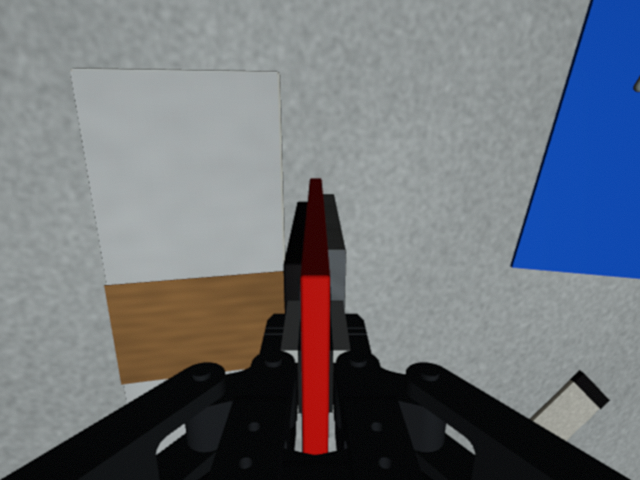

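Emit:
drive_tool --deltas '[[[1,0,0,-0.1,0,0,0],[1,0,0,-0.3,0,0,0],[1,0,0,-0.5,0,0,0],[1,0,0,-0.7,0,0,0],[1,0,0,-0.9,0,0,0],[1,0,0,-1.1,0,0,0],[1,0,0,-1.3,0,0,0],[1,0,0,-1.5,0,0,0]]]'

```text
clock: 5.4
eef_pos: [506.7, -184.4, 171.2]
eef_rot: [0.068, 0.645, 0.757, 0.08]
ft_force: [-0.4, -0.9, -1.0]
finger_gap: 7.5
```

Run:
```python
from h import *
applied([0,0,-1.5,0,0,0])
chk()
p=snap('side');save(p,'s3.png')
```

```text
t 5.4 pos [ 506.7 -184.4  171.2] err [-0.1 -0.   0.6] roterr [ 0.   -0.01  0.  ] F [-0.4 -0.9 -1. ] gap 7.5 j [-0.64  0.33  1.7   0.18  0.98 -0.89]
```

View pics/s3.png

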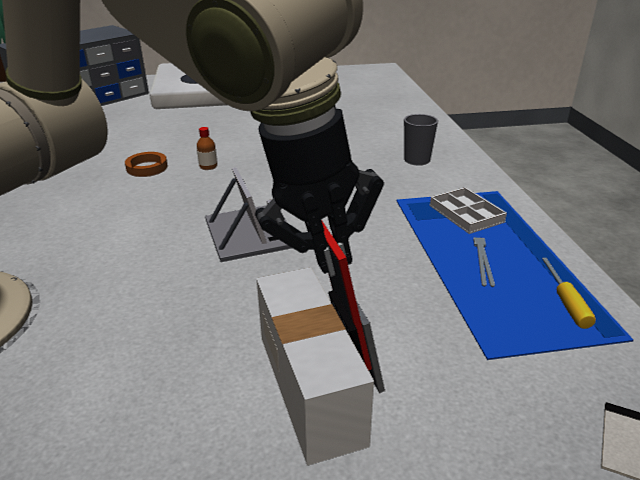

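Emit:
drive_tool --deltas '[[[1,0,0,-0.2,0,0,0],[1,0,0,-0.4,0,0,0],[1,0,0,-0.6,0,0,0],[1,0,0,-0.8,0,0,0],[1,0,0,-1,0,0,0],[1,0,0,-1.2,0,0,0],[1,0,0,-1.4,0,0,0],[1,0,0,-1.6,0,0,0]]]'

```text
clock: 6.12
eef_pos: [498.6, -185.7, 210.3]
eef_rot: [0.068, 0.645, 0.757, 0.08]
ft_force: [-0.1, -0.3, -1.4]
finger_gap: 7.2
```

Emit:
drive_tool --deltas '[[[1,0,0,-0.2,0,0,0],[1,0,0,-0.4,0,0,0],[1,0,0,-0.6,0,0,0],[1,0,0,-0.8,0,0,0],[1,0,0,-1,0,0,0],[1,0,0,-1.2,0,0,0],[1,0,0,-1.5,0,0,0],[1,0,0,-1.8,0,0,0]]]'

```text
clock: 6.78
eef_pos: [489.3, -187.2, 254.5]
eef_rot: [0.068, 0.645, 0.757, 0.08]
ft_force: [0.6, -0.4, -0.8]
finger_gap: 7.6
```

Run:
```python
from h import *
applied([0,0,-1.6,0,0,0]);applied([0,0,-1.8,0,0,0])
chk()
p=snap('side');save(p,'s4.png')
```

```text
t 6.7833 pos [ 489.3 -187.2  254.5] err [-0.2  0.   0.7] roterr [ 0.01  0.   -0.  ] F [ 0.6 -0.4 -0.8] gap 7.6 j [-0.66  0.21  1.62  0.17  1.17 -0.88]
```

View pics/s4.png

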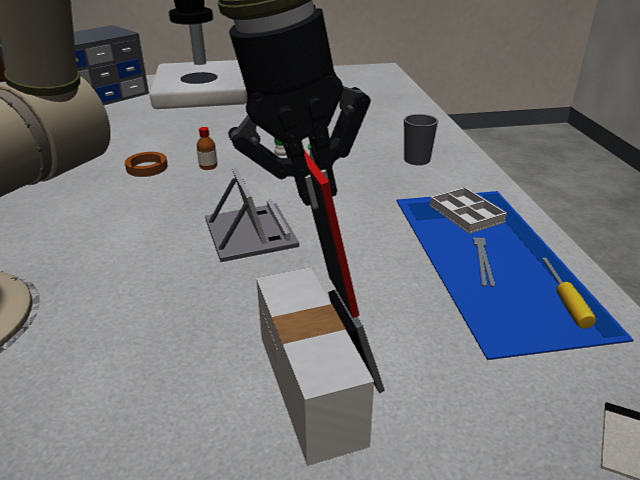

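Emit:
drive_tool --deltas '[[[1,0,0,-0.3,0,0,0],[1,0,0,-0.7,0,0,0],[1,0,0,-1.2,0,0,0],[1,0,0,-1.8,0,0,0],[1,0,0,-2.3,0,0,0],[1,0,0,-2.6,0,0,0],[1,0,0,-2.6,0,0,0]]]'

```text
clock: 7.42
eef_pos: [476.2, -189.7, 319.3]
eef_rot: [0.069, 0.645, 0.757, 0.08]
ft_force: [0.9, -0.2, -1.2]
finger_gap: 7.3
```

Run:
```python
from h import *
applied([0,0,-2.6,0,0,0])
chk()
p=snap('side');save(p,'s5.png')
p=snap('top');save(p,'t5.png')
# refine panel pose in tool frame from side/top depth
p0,Rm=getcmd()
W=world(p);f=p['frame'].astype(int)
Q=(W-p0)@Rm
red=(f[...,0]>1.8*f[...,1])&(f[...,0]>70)&(W[...,2]>120)&(abs(Q[...,0])<60)&(abs(Q[...,1])<25)
P=Q[red];print('tooltop',len(P),P.min(0),P.max(0),np.median(P,0))
# stand
m=(abs(W[...,2]-27)<7)&(W[...,0]>455)&(W[...,0]<500)&(abs(W[...,1]-170)<75)
P=W[m];print('lip',cv2.minAreaRect(P[:,:2].astype(np.float32)),np.percentile(P[:,2],[5,50,95]))
```

```text
t 7.4167 pos [ 476.2 -189.7  319.3] err [ 0.1 -0.3  1.9] roterr [-0.12 -0.13 -0.02] F [ 0.9 -0.2 -1.2] gap 7.3 j [-0.68  0.15  1.53  0.16  1.33 -0.87]
tooltop 442 [ -5.98588623  -5.98074127 -31.1348422 ] [37.19767124  4.48284051  6.86786944] [ 17.02501673   0.29757055 -28.88656543]
lip ((473.9989013671875, 169.96556091308594), (8.742528915405273, 119.9161605834961), 10.233007431030273) [22.00329512 24.91860388 26.88698902]
```

View pics/s5.png

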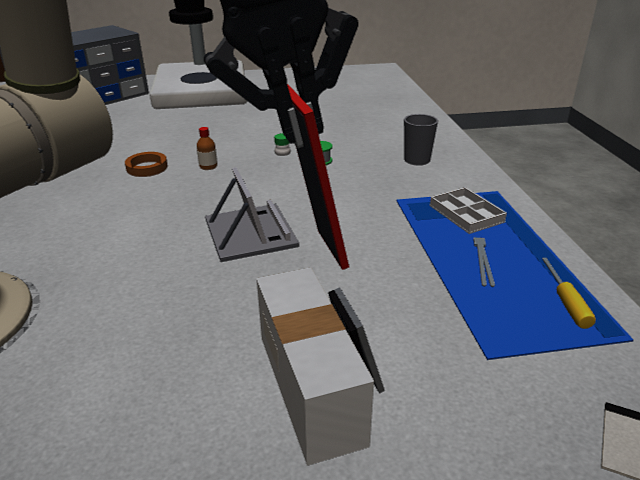

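View pics/t5.png

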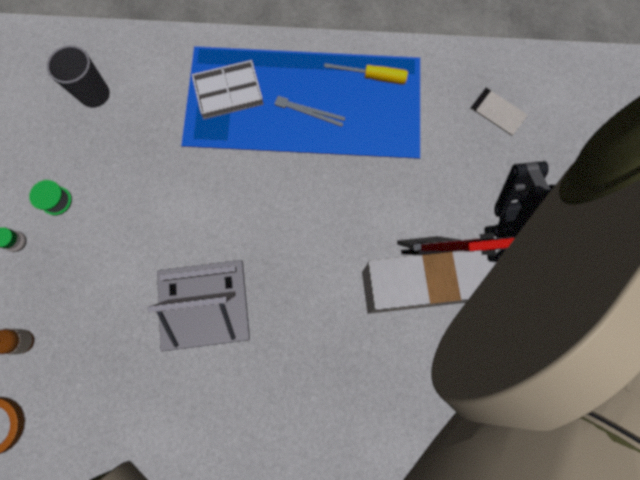

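```bash
cat >> h.py <<'E'
SEAT=np.array([455.8,166.7,10.]);SY=10.2
def tcp_stand(xoff,up,lat=0,tilt=12.):
    Rm=panelR(SY,tilt);n=np.array([np.cos(np.deg2rad(SY)),np.sin(np.deg2rad(SY)),0]);l=np.array([-n[1],n[0],0])
    F=SEAT+xoff*n+lat*l+[0,0,.8]
    return F-Rm[:,2]*(136+up),Rm
E
python3 - <<'E'
from h import *
t,Rm=tcp_stand(-8,150);print(t,delta(t,Rm))
E
```

```text
[389.40346407 154.75337757 290.55021381] [14.14, -1.42, 0.8, 0.0, 0.04, -0.2]
```

Emit:
drive_tool --deltas '[[[1,0.7,0,0,0,0,0],[1,1.7,-0.1,0,0,0,0],[1,2.8,-0.3,0,0,0,0],[1,3.9,-0.4,0,0,0,0],[1,5,-0.5,0,0,0,0],[1,6.1,-0.6,0,0,0,0],[1,7,-0.7,0,0,0,0],[1,7.5,-0.7,0,0,0,0]]]'

```text
clock: 8.18
eef_pos: [428.2, -4.9, 313.0]
eef_rot: [0.067, 0.644, 0.758, 0.08]
ft_force: [0.2, -0.9, -1.3]
finger_gap: 7.4
```

Run:
```python
from h import *
applied([7.5,-.7,0,0,0,0]);chk()
t,Rm=tcp_stand(-8,150);print(t,delta(t,Rm))
```

```text
t 8.1833 pos [428.2  -4.9 313. ] err [-1.1  2.1 -0.7] roterr [ 0.07  0.08 -0.07] F [ 0.2 -0.9 -1.3] gap 7.4 j [-0.35 -0.06  1.76  0.11  1.26 -0.53]
[389.40346407 154.75337757 290.55021381] [6.64, -0.72, 0.8, 0.0, 0.04, -0.2]
```

Emit:
drive_tool --deltas '[[[1,1,-0.1,0.1,0,0.04,-0.2],[1,2.1,-0.2,0.2,0,0.04,-0.2],[1,3.2,-0.4,0.4,0,0.04,-0.2],[1,4.3,-0.5,0.5,0,0.04,-0.2],[1,5.4,-0.6,0.7,0,0.04,-0.2],[1,6.2,-0.7,0.8,0,0.04,-0.2],[1,6.64,-0.72,0.8,0,0.04,-0.2],[1,6.64,-0.72,0.8,0,0.04,-0.2]]]'

```text
clock: 8.85
eef_pos: [388.6, 156.4, 289.6]
eef_rot: [0.066, 0.637, 0.764, 0.08]
ft_force: [0.2, -0.3, -1.0]
finger_gap: 7.3
```

Run:
```python
from h import *
applied([6.64,-.72,.8,0,.04,-.2]);chk()
p=snap('side');save(p,'s6.png');np.savez('s6.npz',W=world(p),f=p['frame'])
p=snap('top');save(p,'t6.png');np.savez('t6.npz',W=world(p),f=p['frame'])
```

```text
t 8.85 pos [388.6 156.4 289.6] err [-1.   1.7 -0.9] roterr [ 0.11  0.07 -0.16] F [ 0.2 -0.3 -1. ] gap 7.3 j [ 0.09 -0.07  1.83  0.02  1.17 -0.1 ]
```

View pics/s6.png

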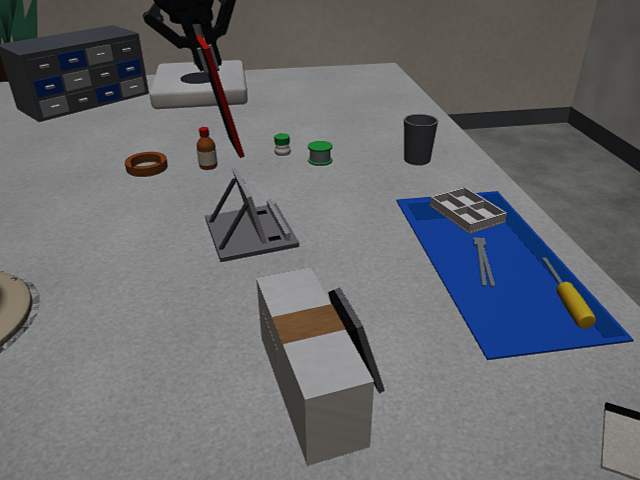

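View pics/t6.png

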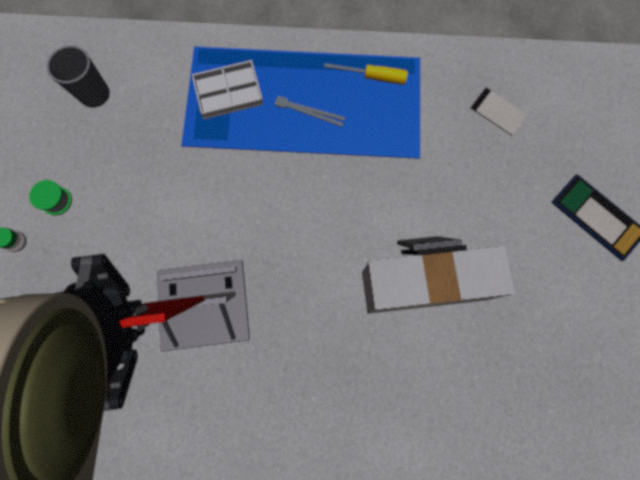

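Emit:
drive_tool --deltas '[[[1,0,0,0.5,0,0,0],[1,0,0,1.1,0,0,0],[1,0,0,1.8,0,0,0],[1,0,0,2.5,0,0,0],[1,0,0,3.2,0,0,0],[1,0,0,3.8,0,0,0],[1,0,0,4.2,0,0,0],[1,0,0,4.4,0,0,0]]]'

```text
clock: 9.62
eef_pos: [412.0, 157.8, 181.4]
eef_rot: [0.066, 0.639, 0.763, 0.079]
ft_force: [0.1, -0.7, 0.0]
finger_gap: 7.3
```

```bash
cat > v.py <<'E'
from h import *
import sys
t=sys.argv[1]
chk();p0,Rm=getcmd()
n=np.array([np.cos(np.deg2rad(SY)),np.sin(np.deg2rad(SY)),0]);S=np.stack([n,[-n[1],n[0],0],[0,0,1]],1)
for c in ['side','top']:
    p=snap(c);W=world(p);f=p['frame'].astype(int)
    Q=(W-SEAT)@S
    red=(f[...,0]>1.8*f[...,1])&(f[...,0]>60)&(abs(Q[...,0])<110)&(abs(Q[...,1])<60)&(Q[...,2]>-5)&(Q[...,2]<260)
    P=Q[red];T=(W[red]-p0)@Rm
    print(c,len(P),'stand frame',P.min(0).round(1),P.max(0).round(1),'tool',np.percentile(T,[1,50,99],axis=0).round(1).tolist())
    u=P[:,2];
    for lo in range(0,200,25):
        s=(u>=lo)&(u<lo+25)
        if s.sum()>5: print('  z',lo,s.sum(),np.percentile(P[s],[2,50,98],axis=0).round(1).tolist())
    if c=='side': im=cv2.resize(p['frame'][100:280,160:360],None,fx=3.3,fy=3.3,interpolation=cv2.INTER_CUBIC)
    else: im=cv2.resize(p['frame'][230:370,100:280],None,fx=4,fy=4,interpolation=cv2.INTER_CUBIC)
    cv2.imwrite(f'pics/{c}_{t}.png',im[:,:,::-1])
E
python3 - <<'E'
from h import *
applied([0,0,4.4,0,0,0])
E
python3 v.py a
```

```text
t 9.6167 pos [412.  157.8 181.4] err [-0.1 -1.  -1.5] roterr [ 0.14 -0.02  0.08] F [ 0.1 -0.7  0. ] gap 7.3 j [ 0.09  0.1   1.96  0.02  0.88 -0.1 ]
side 496 stand frame [-59.5 -45.1  -1.8] [ -6.7  35.7 213.1] tool [[-43.6, -5.9, -33.0], [-40.2, -0.8, 26.6], [29.8, 3.0, 136.2]]
  z 25 26 [[-21.2, -44.0, 38.0], [-18.4, -40.5, 43.4], [-15.0, -38.4, 49.4]]
  z 50 53 [[-26.0, -42.6, 50.8], [-21.8, -40.4, 61.9], [-17.2, -37.7, 73.0]]
  z 75 55 [[-32.0, -43.5, 76.3], [-27.6, -41.0, 89.2], [-22.6, -37.8, 99.9]]
  z 100 61 [[-37.0, -43.2, 100.8], [-32.2, -40.7, 112.1], [-27.4, -38.7, 124.1]]
  z 125 63 [[-42.5, -43.5, 126.1], [-37.8, -40.6, 138.6], [-33.3, -37.3, 149.7]]
  z 150 65 [[-47.8, -43.5, 151.9], [-43.1, -40.5, 162.5], [-38.2, -38.6, 174.3]]
  z 175 166 [[-53.5, -43.1, 176.6], [-49.3, -31.0, 197.0], [-43.4, 30.8, 199.1]]
top 259 stand frame [-54.6 -40.1  67.9] [-19.   10.4 201.5] tool [[-39.7, -7.8, -29.1], [-23.6, 0.5, -26.8], [6.9, 3.5, 105.4]]
  z 50 9 [[-20.2, -37.0, 68.2], [-19.6, -17.5, 70.5], [-19.0, 9.8, 73.8]]
  z 75 16 [[-36.5, -29.9, 75.3], [-21.8, -5.6, 80.7], [-20.5, 9.1, 88.9]]
  z 175 170 [[-54.4, -39.6, 179.8], [-50.3, -24.3, 198.7], [-42.9, -10.3, 199.9]]
```

View pics/side_a.png

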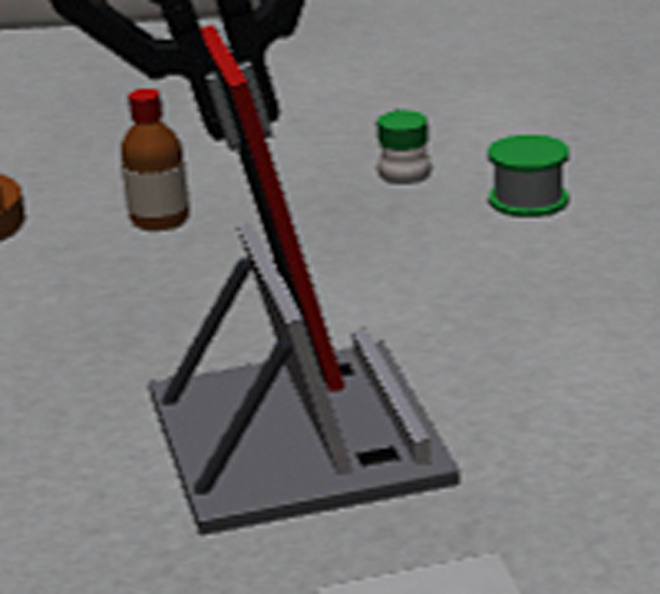

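View pics/top_a.png

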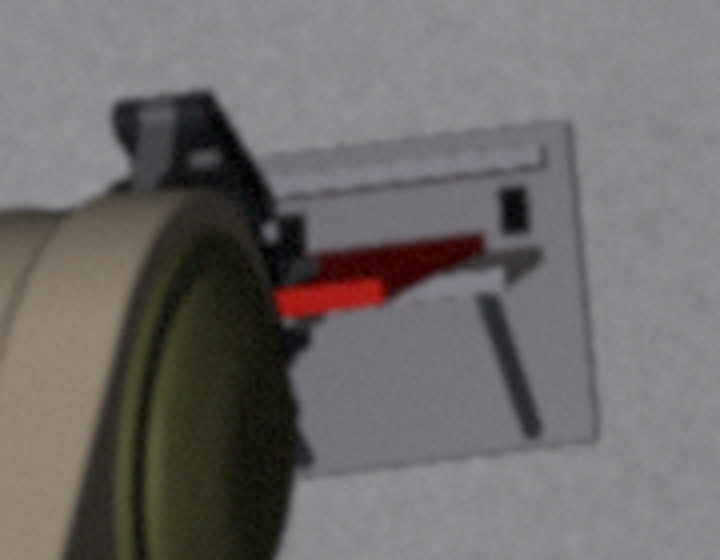

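Emit:
drive_tool --deltas '[[[1,0,0,0.2,0,0,0],[1,0,0,0.4,0,0,0],[1,0,0,0.6,0,0,0],[1,0,0,0.8,0,0,0],[1,0,0,0.8,0,0,0],[1,0,0,0.8,0,0,0]]]'

```text
clock: 10.22
eef_pos: [416.1, 159.5, 163.1]
eef_rot: [0.067, 0.638, 0.763, 0.08]
ft_force: [0.4, -0.2, 0.4]
finger_gap: 7.2
```

```bash
python3 - <<'E'
from h import *
applied([0,0,.8,0,0,0])
E
python3 v.py b
python3 - <<'E'
from h import *
n=np.array([np.cos(np.deg2rad(SY)),np.sin(np.deg2rad(SY)),0]);S=np.stack([n,[-n[1],n[0],0],[0,0,1]],1)
for c in 'side','top':
    W=np.load(c+'0.npz')['W'];Q=(W-SEAT)@S
    m=(abs(Q[...,0])<30)&(abs(Q[...,1])<75)
    P=Q[m]
    L=P[(P[:,2]>8)&(P[:,2]<20)&(P[:,0]>10)];print(c,'lip',np.percentile(L,[1,50,99],axis=0).round(1).tolist())
    m=(Q[...,0]<-10)&(Q[...,0]>-60)&(abs(Q[...,1])<75)&(Q[...,2]>70)&(Q[...,2]<100);P=Q[m]
    for lo in (70,75,80,85,90):
        s=(P[:,2]>=lo)&(P[:,2]<lo+5)
        if s.sum()>3:print(c,lo,s.sum(),np.percentile(P[s],[1,50,99],axis=0).round(1).tolist())
E
```

```text
t 10.2167 pos [416.1 159.5 163.1] err [-0.1  0.  -0.2] roterr [ 0.03 -0.   -0.01] F [ 0.4 -0.2  0.4] gap 7.2 j [ 0.09  0.13  1.98  0.02  0.82 -0.1 ]
side 488 stand frame [-92.4 -44.2  -0.3] [ -9.1  36.  198. ] tool [[-43.0, -5.5, -35.3], [-39.0, -0.2, 24.5], [30.8, 3.5, 134.7]]
  z 0 13 [[-15.8, -42.4, 20.9], [-12.5, -39.5, 22.6], [-9.5, -36.9, 24.7]]
  z 25 50 [[-20.7, -41.8, 25.6], [-15.8, -39.2, 37.4], [-12.1, -35.5, 48.8]]
  z 50 55 [[-25.2, -43.0, 51.6], [-21.5, -39.6, 63.4], [-17.3, -37.1, 73.5]]
  z 75 59 [[-31.1, -42.0, 75.5], [-26.7, -39.5, 87.2], [-21.9, -37.6, 99.8]]
  z 100 57 [[-35.9, -42.4, 101.3], [-31.8, -39.5, 112.7], [-26.6, -37.1, 124.2]]
  z 125 65 [[-41.7, -43.1, 125.4], [-37.3, -39.8, 138.1], [-32.7, -37.5, 149.5]]
  z 150 72 [[-47.7, -42.5, 150.6], [-42.3, -39.6, 163.5], [-37.6, -36.1, 174.7]]
  z 175 116 [[-55.0, -40.1, 175.9], [-46.0, -12.3, 179.4], [-41.9, 32.5, 191.4]]
top 234 stand frame [-50.  -39.3  36.2] [-14.    9.6 184. ] tool [[-39.1, -6.1, -30.6], [-23.3, 1.2, -28.2], [6.6, 4.3, 104.8]]
  z 50 22 [[-18.7, -32.9, 51.7], [-16.6, -8.2, 61.5], [-14.6, 9
[... 297 characters left out ...]
6], [-31.2, 48.4, 74.6]]
side 75 32 [[-40.1, -57.7, 75.2], [-38.9, -53.8, 77.8], [-31.9, 44.8, 79.8]]
side 80 27 [[-41.3, -57.0, 80.4], [-39.8, -54.2, 83.3], [-33.3, 29.8, 84.9]]
side 85 168 [[-41.6, -57.1, 85.2], [-37.8, -7.5, 87.4], [-33.9, 51.6, 89.0]]
top lip [[14.3, -58.7, 8.2], [17.9, 0.2, 14.8], [22.5, 59.3, 17.6]]
top 70 70 [[-47.3, -54.8, 70.1], [-42.6, -13.8, 72.5], [-30.3, 48.4, 74.8]]
top 75 33 [[-43.1, -54.9, 75.1], [-32.0, -16.6, 77.6], [-31.3, 51.0, 79.8]]
top 80 23 [[-34.5, -54.5, 80.1], [-32.8, 3.9, 81.6], [-32.4, 51.2, 84.8]]
top 85 363 [[-42.1, -54.4, 85.6], [-38.5, -1.7, 88.8], [-33.6, 53.4, 90.0]]
top 90 108 [[-41.8, -49.8, 90.0], [-37.1, 4.3, 90.4], [-34.7, 53.7, 92.0]]
```

View pics/side_b.png

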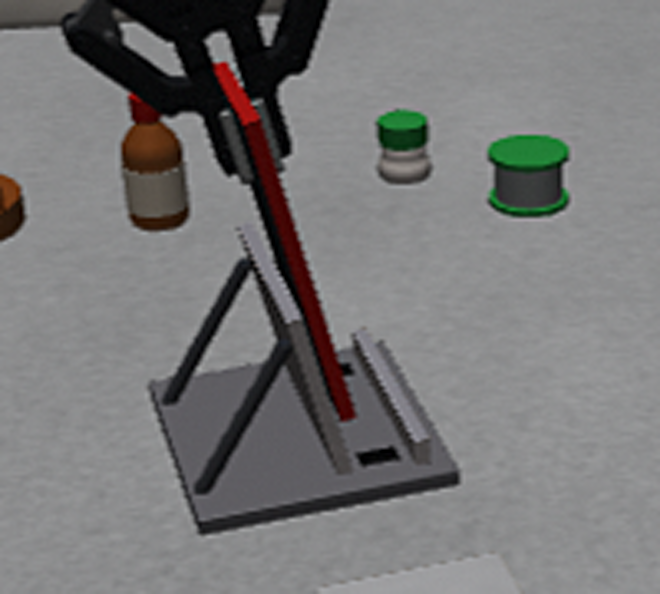

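Emit:
drive_tool --deltas '[[[1,0,0,0.15,0,0,0],[1,0,0,0.3,0,0,0],[1,0,0,0.45,0,0,0],[1,0,0,0.6,0,0,0],[1,0,0,0.68,0,0,0],[1,0,0,0.72,0,0,0],[1,0,0,0.72,0,0,0]]]'

```text
clock: 10.9
eef_pos: [419.7, 160.2, 145.5]
eef_rot: [0.067, 0.638, 0.763, 0.08]
ft_force: [-0.3, 0.4, -1.0]
finger_gap: 7.4
```

```bash
python3 - <<'E'
from h import *
applied([0,0,.72,0,0,0])
E
python3 v.py c
```

```text
t 10.9 pos [419.7 160.2 145.5] err [-0.1  0.  -0.2] roterr [ 0.03 -0.   -0.  ] F [-0.3  0.4 -1. ] gap 7.4 j [ 0.09  0.17  1.99  0.03  0.78 -0.1 ]
side 474 stand frame [-52.3 -43.6   0. ] [ -6.8  32.6 180.5] tool [[-42.7, -5.7, -36.6], [-39.0, -0.2, 24.7], [29.8, 3.7, 134.4]]
  z 0 47 [[-15.2, -42.1, 1.5], [-10.9, -39.7, 14.2], [-7.0, -37.5, 24.0]]
  z 25 49 [[-20.6, -41.7, 25.4], [-16.0, -39.8, 37.0], [-11.8, -37.3, 48.3]]
  z 50 58 [[-26.0, -43.1, 50.3], [-21.4, -39.6, 62.4], [-16.7, -37.4, 74.3]]
  z 75 58 [[-31.0, -42.2, 75.8], [-26.5, -39.6, 86.9], [-22.1, -37.0, 98.3]]
  z 100 60 [[-36.2, -42.6, 101.8], [-31.9, -39.9, 113.1], [-27.1, -37.2, 124.6]]
  z 125 65 [[-41.1, -42.1, 126.1], [-37.0, -39.1, 138.6], [-32.8, -37.0, 149.3]]
  z 150 135 [[-49.8, -41.6, 151.4], [-42.3, -15.0, 161.5], [-38.0, 31.6, 170.3]]
top 197 stand frame [-46.4 -39.2  33.7] [-10.7   4.1 165.9] tool [[-38.7, -7.2, -30.4], [-24.6, 1.1, -28.1], [-7.5, 4.2, 100.2]]
  z 25 13 [[-13.8, -36.1, 34.3], [-12.6, -22.5, 42.6], [-10.9, 3.4, 48.1]]
  z 125 18 [[-45.7, -33.2, 130.0], [-35.3, -17.5, 143.2], [-32.7, -10.6, 149.7]]
  z 150 165 [[-46.2, -38.7, 153.5], [-42.0, -26.0, 163.5], [-36.3, -12.0, 165.6]]
```

View pics/side_c.png

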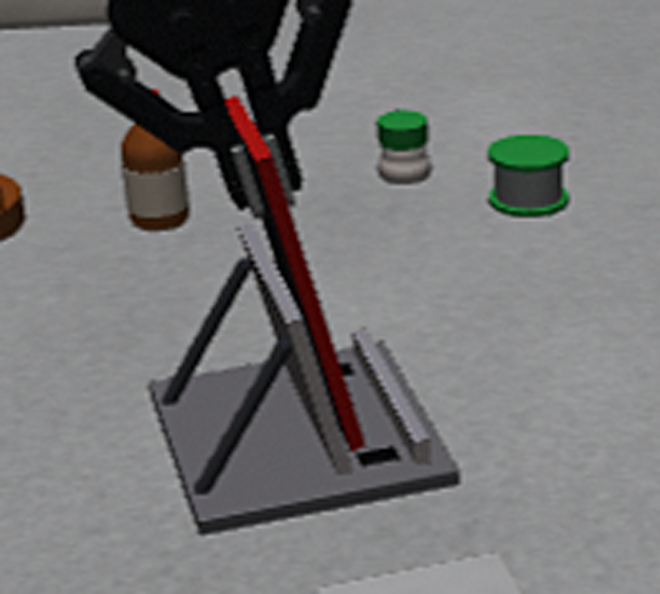

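Close to the ledge; ease down until contact is felt.

Emit:
drive_tool --deltas '[[[1,0,0,0.04,0,0,0],[1,0,0,0.08,0,0,0],[1,0,0,0.08,0,0,0]]]'

```text
clock: 11.25
eef_pos: [420.4, 160.3, 144.1]
eef_rot: [0.067, 0.638, 0.763, 0.08]
ft_force: [-1.6, -0.5, 3.0]
finger_gap: 7.4
```

Emit:
drive_tool --deltas '[[[1,0,0,0.03,0,0,0],[1,0,0,0.06,0,0,0],[1,0,0,0.06,0,0,0]]]'

```text
clock: 11.5
eef_pos: [421.0, 160.4, 144.0]
eef_rot: [0.068, 0.638, 0.763, 0.081]
ft_force: [-9.1, -1.7, 20.9]
finger_gap: 7.3
```

Emit:
drive_tool --deltas '[[[1,0,0,-0.05,0,0,0],[1,0,-0.04,-0.05,0,0,0],[1,0,-0.08,-0.05,0,0,0],[1,0,-0.08,-0.05,0,0,0]]]'

```text
clock: 11.83
eef_pos: [419.3, 160.0, 143.8]
eef_rot: [0.068, 0.638, 0.763, 0.081]
ft_force: [1.6, 0.2, 5.6]
finger_gap: 7.2
```

```bash
python3 - <<'E'
from h import *
applied([0,0,.08,0,0,0]);applied([0,0,.06,0,0,0]);applied([0,-.08,-.05,0,0,0]);
E
python3 v.py d
```

```text
t 11.8333 pos [419.3 160.  143.8] err [0.9 0.1 0.7] roterr [-0.19 -0.01  0.01] F [1.6 0.2 5.6] gap 7.2 j [ 0.09  0.17  2.    0.03  0.77 -0.1 ]
side 476 stand frame [-82.2 -43.4  -0.3] [ -4.9  33.7 178. ] tool [[-42.3, -4.8, -37.5], [-39.1, 1.3, 24.4], [29.4, 5.0, 134.3]]
  z 0 52 [[-14.4, -42.4, 1.2], [-10.2, -39.4, 12.6], [-5.9, -36.5, 24.1]]
  z 25 54 [[-20.7, -41.5, 25.8], [-15.9, -39.7, 38.6], [-11.8, -37.7, 48.9]]
  z 50 52 [[-26.1, -42.1, 51.9], [-21.3, -39.5, 63.0], [-17.1, -37.2, 74.4]]
  z 75 53 [[-31.5, -42.3, 75.8], [-26.8, -40.1, 87.0], [-22.2, -37.6, 98.4]]
  z 100 64 [[-37.1, -41.9, 100.4], [-32.2, -39.7, 112.4], [-27.7, -37.0, 124.5]]
  z 125 66 [[-42.5, -41.8, 125.9], [-37.9, -39.6, 137.6], [-33.6, -36.8, 149.3]]
  z 150 131 [[-50.2, -41.0, 151.7], [-42.7, -15.1, 159.9], [-38.5, 32.2, 167.8]]
top 207 stand frame [-46.9 -39.3  23.8] [ -9.2   8.8 163.8] tool [[-39.1, -5.2, -31.0], [-25.3, 2.6, -28.5], [2.4, 6.0, 105.6]]
  z 25 21 [[-14.2, -37.4, 30.5], [-12.4, -20.3, 41.0], [-10.3, 7.9, 49.5]]
  z 125 20 [[-45.7, -37.5, 132.9], [-35.8, -21.8, 143.4], [-34.2, -10.6, 149.5]]
  z 150 161 [[-46.7, -39.1, 154.7], [-42.6, -25.8, 161.7], [-37.6, -12.2, 163.7]]
```

View pics/side_d.png

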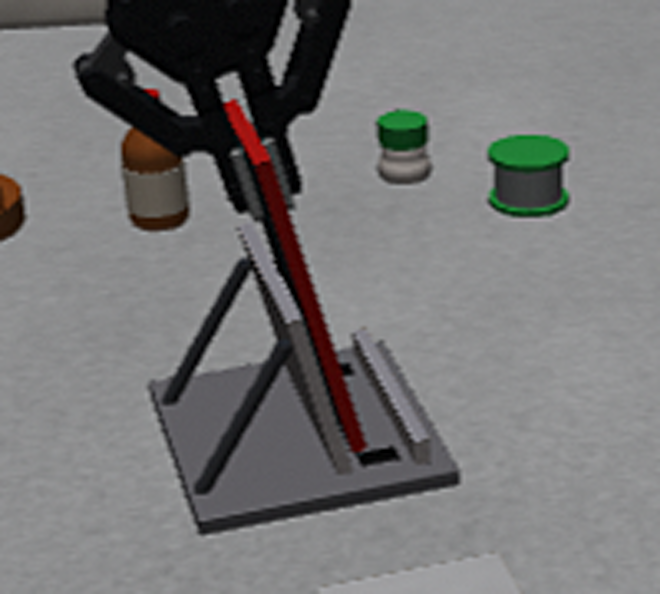

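Emit:
drive_tool --deltas '[[[1,0,0,-0.06,0,0,0],[1,0,-0.04,-0.06,0,0,0],[1,0,-0.08,-0.06,0,0,0],[1,0,-0.08,-0.04,0,0,0],[1,0,-0.08,-0.02,0,0,0],[1,0,-0.08,-0.02,0,0,0]]]'

```text
clock: 12.43
eef_pos: [416.7, 159.6, 143.9]
eef_rot: [0.068, 0.638, 0.763, 0.081]
ft_force: [-1.8, -0.3, 9.2]
finger_gap: 7.2
```

```bash
python3 - <<'E'
from h import *
applied([0,-.08,-.02,0,0,0]);
E
python3 v.py e
```

```text
t 12.4333 pos [416.7 159.6 143.9] err [0.4 0.1 0.7] roterr [-0.08 -0.01 -0.  ] F [-1.8 -0.3  9.2] gap 7.2 j [ 0.09  0.16  2.    0.03  0.77 -0.1 ]
side 457 stand frame [-86.7 -57.    1.9] [ -8.2  36.8 180.8] tool [[-55.8, -5.4, -42.6], [-39.2, 0.7, 19.8], [27.9, 4.3, 133.0]]
  z 0 44 [[-19.1, -54.7, 1.9], [-13.4, -40.2, 13.0], [-8.8, -37.7, 24.1]]
  z 25 50 [[-24.1, -55.9, 26.3], [-19.0, -40.0, 37.9], [-14.1, -38.1, 49.7]]
  z 50 50 [[-29.6, -55.0, 51.1], [-24.2, -39.9, 62.8], [-20.0, -37.5, 74.3]]
  z 75 51 [[-33.6, -54.2, 75.3], [-29.6, -39.7, 87.3], [-25.2, -37.7, 98.1]]
  z 100 60 [[-39.9, -42.2, 100.3], [-35.1, -39.5, 112.0], [-30.1, -36.8, 124.2]]
  z 125 66 [[-44.6, -42.4, 125.6], [-40.5, -39.4, 137.9], [-35.9, -37.4, 149.2]]
  z 150 132 [[-52.3, -41.5, 151.3], [-45.4, -14.5, 160.3], [-41.0, 33.1, 166.7]]
top 202 stand frame [-49.5 -39.1  26.9] [-12.6  12.2 164.7] tool [[-38.9, -7.0, -31.2], [-23.7, 1.8, -28.9], [7.9, 4.8, 107.4]]
  z 25 17 [[-17.3, -30.6, 27.4], [-14.4, -8.8, 35.1], [-12.8, 11.1, 48.6]]
  z 125 19 [[-48.5, -33.7, 132.0], [-38.4, -19.0, 144.3], [-35.7, -10.3, 149.5]]
  z 150 163 [[-49.3, -38.9, 154.2], [-45.1, -25.8, 161.8], [-40.0, -12.3, 164.1]]
```

View pics/side_e.png

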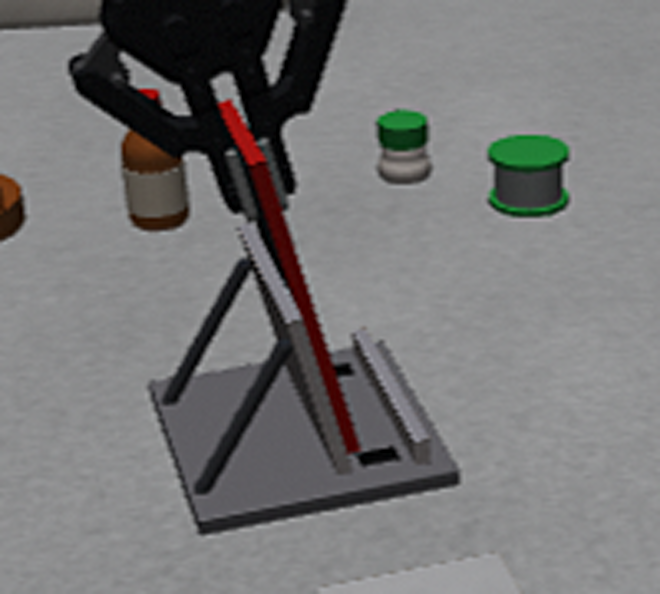

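Emit:
drive_tool --deltas '[[[1,0,0,-0.02,0,0,0],[0.7,0,0,-0.02,0,0,0],[0.6,0,0,-0.02,0,0,0],[0.5,0,0,-0.02,0,0,0],[0.3,0,0,-0.02,0,0,0],[0,0,0,-0.02,0,0,0],[0,0,0,-0.02,0,0,0]]]'

```text
clock: 13.12
eef_pos: [416.1, 159.5, 143.5]
eef_rot: [0.067, 0.638, 0.763, 0.08]
ft_force: [-0.3, 0.1, 0.3]
finger_gap: 42.5
```

```bash
python3 - <<'E'
from h import *
applied([0,0,-.02,0,0,0]);
E
python3 v.py f
```

```text
t 13.1167 pos [416.1 159.5 143.5] err [-0.1 -0.  -0.1] roterr [ 0.02 -0.   -0.  ] F [-0.3  0.1  0.3] gap 42.5 j [ 0.09  0.16  2.    0.03  0.77 -0.1 ]
side 477 stand frame [-49.4 -57.7  -0.2] [ -8.7  37.  161.9] tool [[-55.2, -3.6, -28.3], [-39.1, 0.5, 23.5], [32.2, 3.9, 133.2]]
  z 0 46 [[-18.6, -54.6, 1.9], [-13.2, -39.8, 13.9], [-8.8, -38.1, 24.5]]
  z 25 51 [[-24.1, -55.2, 25.1], [-18.7, -39.5, 36.4], [-14.0, -37.8, 49.1]]
  z 50 53 [[-29.5, -56.2, 50.8], [-24.1, -39.8, 62.1], [-20.1, -37.4, 73.6]]
  z 75 61 [[-34.0, -53.3, 75.5], [-29.7, -39.9, 88.9], [-25.5, -37.1, 99.7]]
  z 100 65 [[-40.1, -42.5, 101.1], [-35.4, -39.7, 112.8], [-30.9, -37.5, 124.3]]
  z 125 71 [[-45.5, -42.2, 125.8], [-40.8, -39.3, 138.0], [-35.9, -37.2, 149.1]]
  z 150 129 [[-49.0, -41.7, 151.2], [-46.1, -12.1, 160.0], [-42.1, 32.5, 161.8]]
top 209 stand frame [-50.  -39.3  24.8] [-12.5  20.8 165.7] tool [[-38.8, -3.8, -30.8], [-24.8, 1.6, -28.4], [17.1, 4.9, 103.9]]
  z 25 20 [[-17.1, -34.9, 32.1], [-14.7, -6.0, 37.1], [-13.6, 20.4, 47.3]]
  z 125 19 [[-39.6, -32.8, 134.6], [-38.4, -21.8, 144.9], [-36.1, -9.3, 149.6]]
  z 150 164 [[-49.9, -38.7, 152.9], [-45.7, -26.1, 161.8], [-40.3, -12.7, 164.1]]
```

View pics/side_f.png

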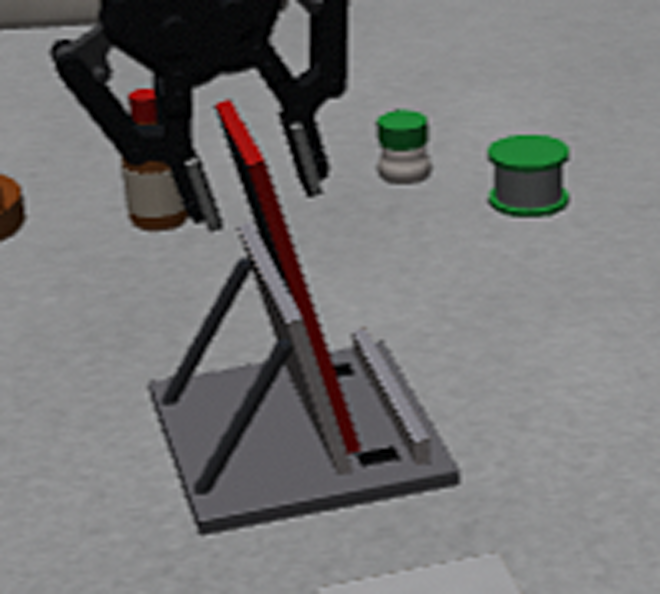

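The panel stands flush and free between the open fingers. Retreat along the tool axis.

Emit:
drive_tool --deltas '[[[0,0,0,-0.3,0,0,0],[0,0,0,-0.9,0,0,0],[0,0,0,-1.7,0,0,0],[0,0,0,-2.5,0,0,0],[0,0,0,-3.3,0,0,0],[0,0,0,-4,0,0,0],[0,0,0,-4.4,0,0,0],[0,0,0,-4.4,0,0,0]]]'

```text
clock: 13.88
eef_pos: [394.1, 155.6, 253.8]
eef_rot: [0.069, 0.638, 0.763, 0.082]
ft_force: [0.9, 0.8, 0.4]
finger_gap: 42.6
```

Emit:
drive_tool --deltas '[[[0,0,0,0,0,0,0],[0,0,0,0,0,0,0],[0,0,0,0,0,0,0],[0,0,0,0,0,0,0]]]'

```text
clock: 14.22
eef_pos: [393.5, 155.4, 250.6]
eef_rot: [0.067, 0.638, 0.763, 0.08]
ft_force: [0.1, 0.1, 0.2]
finger_gap: 42.8
```

```bash
python3 - <<'E'
from h import *
applied([0,0,-4.4,0,0,0]);
p=snap('side');save(p,'s9.png')
p=snap('wrist');save(p,'w9.png');W=world(p);f=p['frame'].astype(int)
n=np.array([np.cos(np.deg2rad(SY)),np.sin(np.deg2rad(SY)),0]);S=np.stack([n,[-n[1],n[0],0],[0,0,1]],1)
Q=(W-SEAT)@S
red=(f[...,0]>1.8*f[...,1])&(f[...,0]>90)&(Q[...,2]>150)&(Q[...,2]<175)
r=cv2.minAreaRect(W[red][:,:2].astype(np.float32));print(r,(np.r_[r[0],170]-SEAT)@S)
E
python3 v.py g
```

```text
((411.2013854980469, 158.4306640625), (7.828919410705566, 75.47113800048828), 10.475259780883789) [-45.35813372  -0.24091004 160.        ]
t 14.3167 pos [393.6 155.5 250.8] err [-0.1 -0.  -0.4] roterr [0.06 0.   0.  ] F [ 0.2 -1.1 -0.6] gap 42.5 j [ 0.09 -0.03  1.9   0.02  1.07 -0.1 ]
side 423 stand frame [-49.4 -57.4  -1.2] [ -8.1  35.  162.8] tool [[-55.7, -3.5, 81.7], [-39.1, 0.3, 131.4], [32.0, 4.0, 243.7]]
  z 0 42 [[-17.4, -41.9, 1.9], [-13.1, -39.6, 12.7], [-8.8, -37.9, 22.8]]
  z 25 49 [[-23.8, -56.0, 26.4], [-18.7, -39.8, 36.1], [-14.0, -37.1, 48.3]]
  z 50 42 [[-29.6, -56.1, 51.0], [-24.3, -40.4, 62.5], [-20.2, -38.1, 73.8]]
  z 75 49 [[-34.2, -53.9, 75.5], [-29.9, -39.6, 88.4], [-24.8, -36.8, 99.6]]
  z 100 57 [[-40.1, -41.8, 100.7], [-35.7, -39.4, 113.1], [-30.2, -37.1, 124.7]]
  z 125 58 [[-45.6, -42.1, 125.5], [-41.1, -39.6, 136.8], [-35.8, -36.9, 148.3]]
  z 150 125 [[-49.2, -41.7, 151.0], [-46.1, -10.8, 160.0], [-42.1, 33.0, 161.9]]
top 540 stand frame [-50.1 -39.3  26.3] [-12.7  47.5 164.9] tool [[-38.9, -4.0, 78.8], [-3.6, 1.4, 81.6], [35.9, 5.0, 215.6]]
  z 25 32 [[-17.4, -38.3, 27.2], [-15.0, -8.5, 38.4], [-12.8, 24.0, 49.2]]
  z 50 11 [[-41.1, -32.7, 51.8], [-20.3, 10.1, 62.6], [-18.0, 47.1, 73.6]]
  z 75 8 [[-42.1, -33.4, 81.6], [-27.5, 27.7, 88.7], [-24.5, 37.5, 97.7]]
  z 125 39 [[-42.6, -39.1, 131.4], [-38.2, -13.1, 143.4], [-35.5, 11.3, 149.3]]
  z 150 445 [[-49.8, -38.5, 152.7], [-45.7, -2.6, 161.8], [-40.1, 34.3, 164.3]]
```

View pics/s9.png

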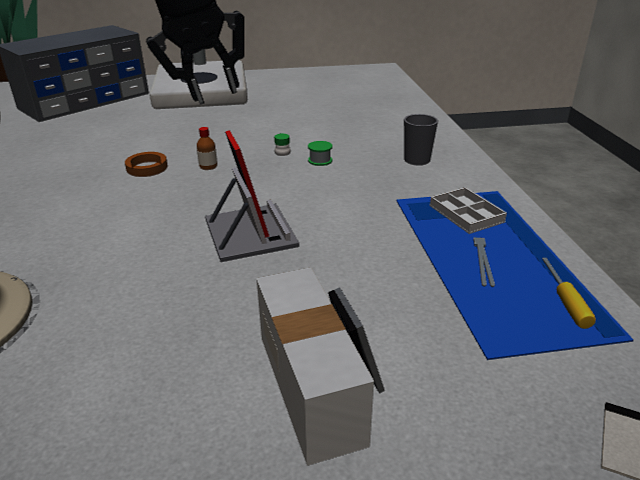

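View pics/w9.png

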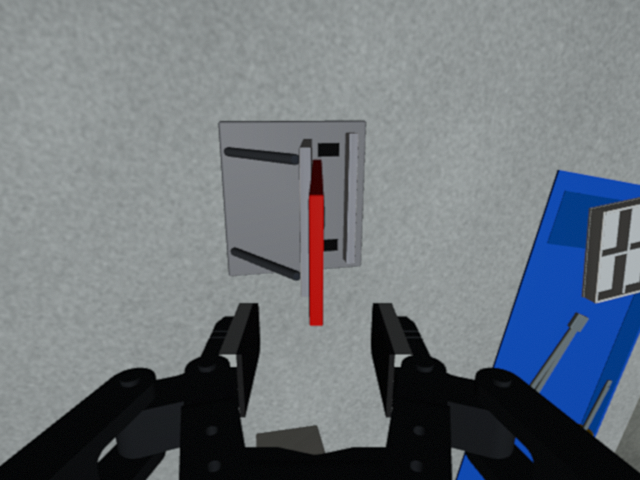

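Run:
```python
from h import *
q=cams.snapshot('top');im=cv2.resize(q['frame'][225:265,380:485],None,fx=7,fy=7,interpolation=cv2.INTER_CUBIC)
cv2.imwrite('pics/c9.png',im[:,:,::-1]);print(ticket.job_done())
```

```text
the job is handed in; nothing more can be done
None
```

View pics/c9.png

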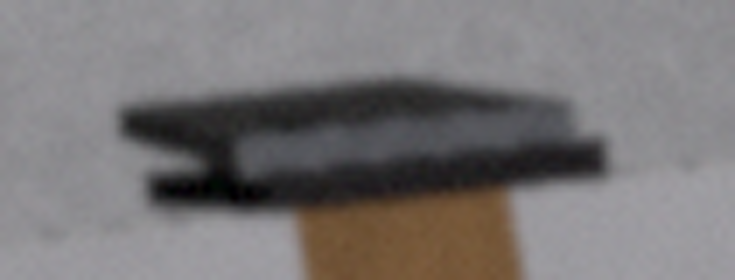

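The red panel is on the repair stand and released. I handed the job in at about 14.5 s; no verdict was reported.

**What I did:** The red panel was the middle one of the three. I pinched it 24 mm below its top and slid it up along its 12 degree lean. I carried it to the stand, lowered it until the wrist felt the ledge, and eased it back against the backrest. Then I opened the fingers and drew the gripper about 110 mm clear.

**Last checks on the red panel:**
- **Centred:** it sits about 0.2 mm off the middle of the ledge, by the wrist camera.
- **Square:** its yaw is about 10.5 degrees and the stand's is about 10.2.
- **Seated:** it lies flush on the backrest with its foot behind the lip, and was still standing at the last look, about a second after release.
- **Force:** the largest wrist force I read was about 23 N, when it first touched the ledge.
- **Camera disagreement:** the side camera put the panel about 1.5 mm off to one side. It showed the stand's lip shifted by nearly the same amount, so I took that as a camera offset.

**The two short panels:** both still lean against the carton, and nothing was knocked over. The light grey one tipped back into the gap the red panel left, so it now leans slightly steeper, on the black one.

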